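# Release the service cover of the controller box

## Task

Open the service cover of the grey controller box. First switch the box off by pressing down the raised end of the black rocker on its top; then push the shaft of the T-handle key down through the narrow slot in the top to press the hidden catch, so that the sprung cover pops up. Put the key back upright, fully home in the hole of its stand, with the cover left open, and leave the bottles and the jar where they stand.

Things in the scene. Friction and masses are not known exactly. Their poses are not given: they have to be found in the camera images.
- control_box: Grey steel controller box, 140 (x) x 190 (y) x 80 mm high, standing on the worktop; it cannot shift. Origin: centre of its underside; z up. On its flat top the square service cover fills the -y side (x -59 to 59, y -85 to 25 mm), a fixed strip with the slot and the rocker the +y side (y 27 to 95 mm).
- slot (a point): Centre of the mouth of the narrow slot, in the box's top face, at box x -30, y 55, z 80 mm; its axes are the box's. The slot is 24 mm long along x and 10 mm wide along y, the sheet 4 mm thick. Straight below it lies the pad of the hidden catch, 28 mm (x) wide, its top 40 mm below the mouth: pushed down about 7 mm it lets the cover go, at 11 mm it meets its stop. The spring resists with 1.5 N at first and some 6 N at the stop.
- catch (a joint): Angle of the hidden catch: 0 at rest, lets the cover go at about 0.25, stop at 0.40 rad; springs back to 0 when let go.
- cover (a joint): Angle of the service cover: 0 shut and flush with the top, 0.75 rad fully open. Hinged along its -y edge (box y -85 mm, z 80 mm); a spring swings it up in about a second once the catch lets go and holds it open. Its free edge then stands about 155 mm above the worktop at box y -5 mm: it stays clear of a key standing upright in the slot, but a key carried across the box afterwards must pass over or round it.
- rocker (a joint): Tilt of the rocker switch: +0.28 rad = on, outer (+y) end up; -0.28 rad = off, outer end down. Over-centre: pushed past 0 it snaps to the other side and stays. About 3 N at the end flips it. The paddle is black, 22 mm (x) x 50 mm (y), 6 mm thick, pivoted at box x 38, y 55, z 88 mm, and stands proud of its bezel and cheeks (cheeks end 89 mm above the worktop).
- rocker_raised_end (a point): Point on the top face of the rocker, 20 mm from its pivot towards the outer (+y) end, which stands up at the start; about 99 mm above the worktop when on, 94 mm at mid travel, 88 mm when off. Push straight down here.
- t_key: T-handle hex key, 40 to 85 g, standing upright in its stand at the start: handle a blue bar 54 mm long and 14 mm thick, shaft a round grey rod 5.8 mm thick. Origin: by the middle of the shaft, 7 mm off its axis. y runs along the shaft from tip to handle (up when it stands), x along the handle, z from the origin to the shaft's axis.
- key_tip (a point): Free end of the key's shaft, on its axis; same axes as the key.
- key_handle (a point): Middle of the key's handle bar, on its axis, 156 mm from the tip; about 162 mm above the worktop when it stands in its stand. Same axes as the key.
- key_stand: Plain aluminium block, 75 (x) x 60 (y) x 55 mm high, which cannot shift. Origin: centre of its underside, straight under the hole; z up.
- key_stand_hole0 (a point): Mouth of the stand's only hole, in the middle of its top, 55 mm above the worktop; the hole is round, 10 mm across with a 3 mm lead-in, 49 mm deep, so that the key tip stands 6 mm above the worktop when home. The key may lean about 0.1 rad in it.
- spray_bottle: Loose trigger spray bottle, 56 x 121 mm on the worktop and 252 mm tall; origin centre of its underside; its long side lies along its own y. It stands upright in a row of three things that runs away from the robot between the box and the stand: first, middle or last in the row. To be left alone.
- dosing_bottle: Loose white bottle with a blue cap, 48 mm across, 84 mm tall; origin centre of its underside. Stands in the same row. To be left alone.
- dropper: Loose amber dropper bottle, 33 mm across, 102 mm tall; origin centre of its underside. Stands close beside the key's stand, on its +y side. To be left alone.
- jar: Loose cream plastic jar with a white lid, 52 mm across, 72 mm tall; origin centre of its underside. Stands in the same row. (A smaller fixed jar at the back of the worktop is scenery.) To be left alone.

How it is judged:
On the way, in this order (a step that is already met when the one before it is completed fails the run):
1. the rocker is switched off while the cover is still shut (value of joint rocker below -0.2 rad and value of joint cover below 0.05 rad), for 0.1 s.
2. the key's tip, through the slot, presses the hidden catch (value of joint catch above 0.2 rad and horizontal distance between key_tip and slot below 0.016 m and z of key_tip in the frame of slot below -0.035 m), for 0.02 s.
3. the cover has sprung open (value of joint cover above 0.5 rad), for 0.1 s.
At the end, for the whole second after the job is handed in: The rocker is off (outer end down, below -0.2 rad), the cover stands open (over 0.5 rad), and the key stands at rest in its stand: tip within 10 mm of the hole's axis and below 14 mm above the worktop, leaning less than 0.2 rad (value of joint rocker below -0.2 rad and value of joint cover above 0.5 rad and horizontal distance between key_tip and key_stand_hole0 below 0.01 m and height (world z) of key_tip below 0.014 m and angle between t_key's own y axis and vertical below 0.2 rad and linear speed of t_key below 0.03 m/s); the robot touches nothing.
It fails at once if the spray bottle is shifted by more than 30 mm or tipped over (distance of spray_bottle from where it was at the start of the episode above 0.03 m or angle between spray_bottle's own z axis and vertical above 0.5 rad).
It fails at once if the white bottle is shifted by more than 30 mm or tipped over (distance of dosing_bottle from where it was at the start of the episode above 0.03 m or angle between dosing_bottle's own z axis and vertical above 0.5 rad).
It fails at once if the dropper bottle is shifted by more than 30 mm or tipped over (distance of dropper from where it was at the start of the episode above 0.03 m or angle between dropper's own z axis and vertical above 0.5 rad).
It fails at once if the jar is shifted by more than 30 mm or tipped over (distance of jar from where it was at the start of the episode above 0.03 m or angle between jar's own z axis and vertical above 0.5 rad).
It also fails if it takes over 67 s, if anything falls off the work surface, if the arm or the gripper's body presses on something with over 40 N, if the wrist force passes 120 N, or if a joint passes its speed limit or range.

## Robot

A 6-joint arm with a two-finger parallel gripper is mounted at the origin on a cart in front of the work surface, level with it; the furniture and walls round the work are solid. World frame = base frame: x ahead of the robot, y to its left, z up, the work surface at z = 0. Lengths are in m, angles in rad, forces in N, time in s.
With the tool pointing down it reaches from about 0.275 to 0.775 m from the base axis. Payload 14.6 kg.
Tool frame: the origin (TCP) lies midway between the tips of the shut fingers; the grasp point (between the pads) lies 19 mm behind it; x points along the fingers, y is the direction in which the jaws open and shut, and the axes are right-handed (so a half turn about x gives the same grasp; the last joint's range is limited). The gripper opens to 85 mm and grips with 20 to 120 N. Pads are 22 mm wide; open, the fingers measure 114 mm over their backs; the gripper's body (76 mm by 85 mm) begins 54 mm behind the grasp point. The pads swing forward as they close: fully open they stand 13 mm farther back than shut.
Start: joints at [1.181, 0.263, -0.048, 1.259, 0, 1.415], TCP at [0.122, 0.511, 0.231] pointing down, gripper open.
Joint ranges: [-2.65, 2.65], [-0.89, 1.7], [-1.18, 1.37], [-2.13, 2.11], [-1.35, 1.29], [-3.14, 3.14]. Speed limits (rad/s): [1.89, 1.89, 2.57, 2.79, 3.14, 3.14].

## Interface

Orientations are given as [roll, pitch, yaw] about the fixed x, y, z axes, in that order (R = Rz(yaw) Ry(pitch) Rx(roll)).
In Python, from rig import * gives the robot as it stands. The module is installed in compiled form; this text tells all that it offers.
- The arm moves only by the tool jog_arm, never from a script. Its argument "motion" is a list of rows, each a list of 3 entries, a list of its own where there are three numbers: the shift along the world's x, y, z in units of 30 mm (1.0 is 30 mm), then the turn, a rotation vector about the world's x, y, z in units of 5 degrees (1.0 is 5 degrees), then the closure, from 0 (fully open) to 1 (shut). A call has 1 to 20 rows; each row shifts and turns the commanded pose from where the row before left it; what a row does not reach is not made up. A row lasts 1/10 s, in which the tool goes at most 50 mm and 8.59 degrees, less where a joint would pass 70% of its speed; a pose out of reach is approached as far as the arm can. A call is refused whole if a number of a shift passes 1 or a number of a turn 1, either way. A call with a gripper value outside its range is refused whole. The fingers move at their own pace and stop on an object; "force" is the grip in N (left out, the last holds). Time passes only in rows, so rows that do not move let the fingers close. It gives the time, the measured TCP pose, the force and the opening at its end, in the units of the state.
- get_obs(): the state, without advancing time (a new reading comes with each control period).
- get_image(name): name is "scene" or "top"; returns (picture, depth): 480x640x3 uint8, red, green, blue; 480x640 float32, m along the optical axis (not along the pixel's ray), 0 where there is no reading.
- camera_info(name): a dict with "K" (3x3 intrinsics, pixels), "k1" (the pictures are not rectified: a ray, as slopes to the right and down, at radius r is drawn at 1 + k1 r^2 times it, then the intrinsics apply), "cam_to_world" (4x4, takes a point from camera to world coordinates). Camera axes: x right, y up, looking along -z (the intrinsics and any distortion apply to the point x, -y, -z); pixel columns grow to the right and rows downward; lengths in m; the calibration is good to about 2 mm. A picture is of the moment at which its call begins. camera_info takes no time and is no camera call.
- sign_off(): hands the job in, once; it reports no verdict.
Trained networks look in the newest picture that a camera, given by its name, has taken for a name from the list of things; names that differ only in an ending like _2 or _b are one class to them, and where a whole thing is asked for, a point or a joint stands for the part that bears it (a point fixed in the world has none). Each returns a list of dicts, best first, with "score" (0 to 1); they miss things now and then, are a little off and sometimes report something else, mostly with a low value. They report only what shows in the picture. A call takes as long as a camera call.
- cut_out(query, camera): "pixels" (480x640 bool, what is visible of it) and "bbox" ([left, top, right, bottom] in pixels, round what is visible of it).
- mark_of(query, camera): "pixel" ([column, row] in pixels: a listed point, or the origin of a listed thing).
The state is a dict: "t": time; "joint_pos": joint angles; "dq": joint speeds; "tau": joint torques, N m; "tcp_pos": TCP position; "tool_rot": TCP orientation; "force": force on the tool from outside, world axes, zero at the start; "ft_torque": the same for the moment, N m; "grip_width": opening from 0.0 (shut) to 1.0 (fully open).
Only numpy, scipy, OpenCV 4.12 (cv2) and the standard library are available. Lean on these libraries where they do the work, as an engineer would, in place of code of your own. Each camera call takes 0.05 s, during which the arm holds its last target.

## Working session

There is one attempt and no reset: what is moved stays moved. The work goes in short steps, Python scripts to look and compute and a tool call to move; the robot and the scene stay as the last step left them, time stands still between calls to the robot, and variables do not carry over. Pictures are saved under pics/ and viewed, and the job is handed in when it is done.

Besides the shell and the picture viewer there is one more tool, called as name(argument=value, ...) on one line, values as JSON. jog_arm: Moves the arm, as the interface text tells. Its arguments: {"type":"object","properties":{"motion":{"type":"array","items":{"type":"array"}},"force":{"type":"number"}},"required":["motion"]}

```bash
mkdir -p pics
cat > h.py <<'E'
from rig import *
import numpy as np, cv2
def ray(cam,u,v):
    c=camera_info(cam);K=np.array(c["K"]);k1=c["k1"]
    xd=(u-K[0,2])/K[0,0];yd=(v-K[1,2])/K[1,1]
    x,y=xd,yd
    for _ in range(30):
        s=1+k1*(x*x+y*y);x,y=xd/s,yd/s
    return np.array([x,-y,-1.0]),np.array(c["cam_to_world"])
def at_depth(cam,u,v,d):
    r,T=ray(cam,u,v);return T[:3,:3]@(r*d)+T[:3,3]
def at_z(cam,u,v,z):
    r,T=ray(cam,u,v);w=T[:3,:3]@r;o=T[:3,3];return o+w*(z-o[2])/w[2]
def proj(cam,p):
    c=camera_info(cam);K=np.array(c["K"]);T=np.array(c["cam_to_world"])
    q=T[:3,:3].T@(np.array(p)-T[:3,3]);x,y=q[0]/-q[2],-q[1]/-q[2]
    s=1+c["k1"]*(x*x+y*y);return np.array([K[0,0]*x*s+K[0,2],K[1,1]*y*s+K[1,2]])
def save(cam,name,img):
    cv2.imwrite("pics/"+name+".png",img[:,:,::-1])
def cloud(cam,depth):
    c=camera_info(cam);K=np.array(c["K"]);T=np.array(c["cam_to_world"])
    uu,vv=np.meshgrid(np.arange(640),np.arange(480))
    xd=(uu-K[0,2])/K[0,0];yd=(vv-K[1,2])/K[1,1];x,y=xd.copy(),yd.copy()
    for _ in range(30):
        s=1+c["k1"]*(x*x+y*y);x,y=xd/s,yd/s
    P=np.stack([x*depth,-y*depth,-depth],-1)
    return P@T[:3,:3].T+T[:3,3]
E
python3 - <<'E'
from h import *
np.set_printoptions(precision=4,suppress=True)
for c in("scene","top"):
    im,d=get_image(c);save(c,c+"0",im);np.save(c+"0.npy",d)
    print(c,camera_info(c))
    P=cloud(c,d)
    for q in["control_box","slot","rocker_raised_end","t_key","key_tip","key_handle","key_stand","key_stand_hole0","spray_bottle","dosing_bottle","dropper","jar"]:
        for m in mark_of(q,c)[:2]:
            u,v=m["pixel"];ui,vi=int(round(u)),int(round(v))
            w=P[vi,ui] if 0<=ui<640 and 0<=vi<480 else None
            print(q,round(m["score"],2),np.round(m["pixel"],1),w)
print(get_obs())
E
```

```text
scene {'K': array([[590.5416,   0.    , 324.0692],
       [  0.    , 590.5416, 241.1867],
       [  0.    ,   0.    ,   1.    ]]), 'k1': -0.08004482361013394, 'cam_to_world': array([[-0.8932,  0.2198, -0.3923,  0.0586],
       [-0.4497, -0.4349,  0.7802,  1.0185],
       [ 0.0008,  0.8732,  0.4873,  0.7673],
       [ 0.    ,  0.    ,  0.    ,  1.    ]])}
control_box 0.7 [387.2 252.3] [ 0.4695 -0.1314  0.0618]
slot 0.86 [406.7 237.8] [ 0.4396 -0.1844  0.0811]
rocker_raised_end 0.44 [286.7 284.4] [0.5306 0.2324 0.1663]
rocker_raised_end 0.4 [375.5 233.5] [ 0.5011 -0.1353  0.1008]
t_key 0.65 [280.1 315.6] [ 0.6121  0.1312 -0.0004]
key_handle 0.79 [287.  285.2] [0.5284 0.2362 0.167 ]
key_stand 0.66 [288.1 350.7] [0.5128 0.2674 0.04  ]
key_stand_hole0 0.83 [284.6 330.1] [0.5438 0.2245 0.0496]
spray_bottle 0.68 [284.6 272.6] [0.6658 0.0145 0.0292]
dosing_bottle 0.78 [382.5 303.7] [0.4195 0.0199 0.0225]
dropper 0.78 [255.3 357.2] [0.575  0.2885 0.0172]
jar 0.58 [332.8 282.4] [0.5464 0.0031 0.0326]
jar 0.2 [386.6 254.9] [ 0.4691 -0.1316  0.0535]
top {'K': array([[624.2158,   0.    , 324.6325
[... 803 characters left out ...]
6 [218.8 255.2] [0.5386 0.2268 0.0592]
spray_bottle 0.86 [341.2 186.8] [ 0.6401 -0.0136  0.1852]
dosing_bottle 0.92 [334.4 312.3] [0.4235 0.0004 0.0831]
dropper 0.66 [201.  238.1] [0.5725 0.2631 0.0622]
jar 0.72 [342.9 247.7] [ 0.5493 -0.0181  0.0691]
{'t': 1.3, 'joint_pos': array([ 1.1807,  0.2631, -0.0483,  1.2594, -0.    ,  1.4154]), 'dq': array([-0.0003, -0.0009,  0.0001,  0.001 , -0.    ,  0.0007]), 'tau': array([  0.0042, -63.7425,  38.4777,   0.001 ,   0.    ,   0.    ]), 'tcp_pos': array([0.1222, 0.5106, 0.2313]), 'tool_rot': array([1.0715, 1.5708, 0.8368]), 'force': array([-0.0233,  0.2471,  0.4454]), 'ft_torque': array([-0.0007,  0.035 , -0.0246]), 'grip_width': 1.0009873711186417}
```

View pics/scene0.png

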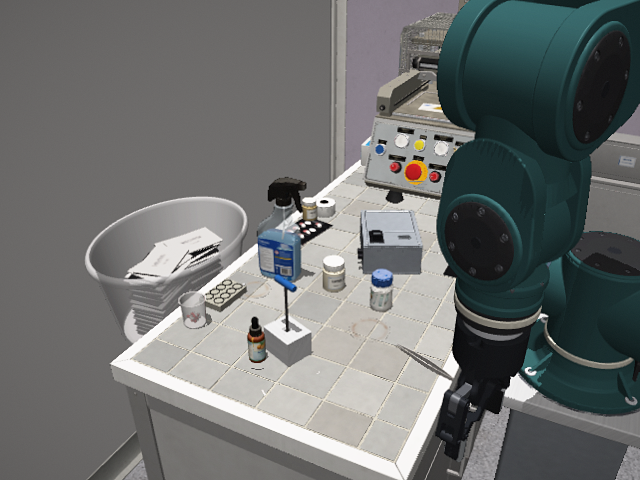

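View pics/top0.png

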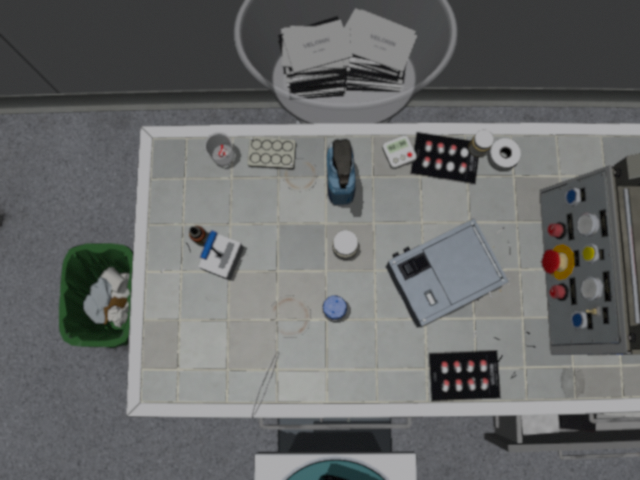

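Run:
```python
from h import *
d=np.load("top0.npy")
P=cloud("top",d); im=cv2.imread("pics/top0.png")
# Box top: points z 0.074..0.087 in region
m=(abs(P[...,2]-0.080)<0.008)&(P[...,1]<-0.07)&(d>0)
xy=P[m][:,:2].astype(np.float32)
r=cv2.minAreaRect(xy);print("box rect",r,P[m][:,2].mean())
m=m.astype(np.uint8);m=cv2.morphologyEx(m,cv2.MORPH_CLOSE,np.ones((7,7)));m=cv2.morphologyEx(m,cv2.MORPH_OPEN,np.ones((5,5)))
c=max(cv2.findContours(m,0,2)[0],key=cv2.contourArea)
print(cv2.minAreaRect(np.array([at_z("top",*p[0],0.08)[:2] for p in c],np.float32)))
# stand
m=((abs(P[...,2]-0.055)<0.01)&(P[...,1]>0.15)&(P[...,1]<.32)&(d>0)).astype(np.uint8)
m=cv2.morphologyEx(m,cv2.MORPH_OPEN,np.ones((5,5)))
c=max(cv2.findContours(m,0,2)[0],key=cv2.contourArea)
print("stand",cv2.minAreaRect(np.array([at_z("top",*p[0],0.055)[:2] for p in c],np.float32)))
m=((P[...,2]>0.15)&(P[...,2]<.18)&(P[...,1]>0.15)&(P[...,1]<.32))
xy=np.array([at_z("top",u,v,.169)[:2] for v,u in zip(*np.nonzero(m))],np.float32)
print("handle",cv2.minAreaRect(xy),P[m][:,2].max())
print("slot",at_z("top",431.7,296.7,.08),at_z("scene",406.7,237.8,.08))
print("rock",at_z("top",408.5,261.4,.099),at_z("scene",375.5,233.5,.099))
print("hole",at_z("top",218.8,255.2,.055),at_z("scene",284.6,330.1,.055))
print("handle",at_z("top",207.9,244.1,.162),at_z("scene",287,285.2,.162))
for cname,q,z in[("top","spray_bottle",0.),("top","dosing_bottle",0.),("top","jar",0.),("top","dropper",0.)]:
    pass
cv2.imwrite("pics/c1.png",cv2.resize(im[200:340,380:520],None,fx=4,fy=4))
cv2.imwrite("pics/c2.png",cv2.resize(im[190:310,150:290],None,fx=4,fy=4))
```

```text
box rect ((0.41588231921195984, -0.3011482059955597), (0.42368972301483154, 0.22193358838558197), 43.30488967895508) 0.0802776101446333
((0.5009087324142456, -0.2199743688106537), (0.1402553766965866, 0.19175557792186737), 26.204286575317383)
stand ((0.5400379300117493, 0.22615374624729156), (0.06060445308685303, 0.07557829469442368), 67.6290512084961)
handle ((0.5394210815429688, 0.22532188892364502), (0.01453271135687828, 0.05379219353199005), 68.4327621459961) 0.17391824888614038
slot [ 0.45158002 -0.18658059  0.08      ] [ 0.44124268 -0.18700342  0.08      ]
rock [ 0.51721943 -0.14169397  0.099     ] [ 0.50433751 -0.14020727  0.099     ]
hole [0.53890424 0.22792497 0.055     ] [0.54069286 0.23106835 0.055     ]
handle [0.54150092 0.22860913 0.162     ] [0.53198833 0.23023154 0.162     ]
```

View pics/c1.png

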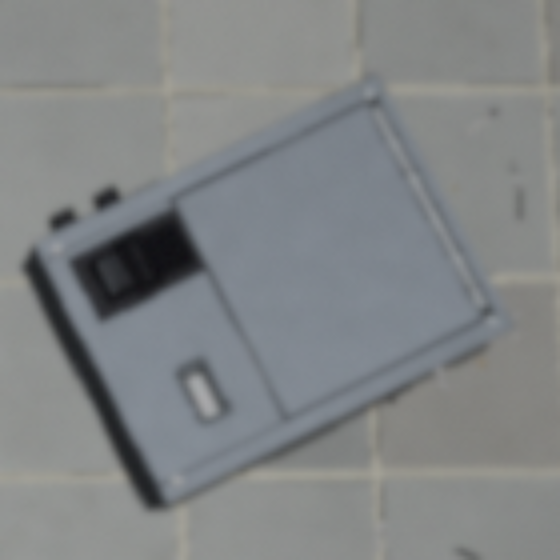

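Run:
```python
from h import *
a=np.deg2rad(26.2);c=np.array([.5009,-.2200])
R=np.array([[np.cos(a),-np.sin(a)],[np.sin(a),np.cos(a)]])
for cam,(u0,v0,u1,v1) in {"top":(370,200,520,340),"scene":(340,190,450,290)}.items():
    im=cv2.imread(f"pics/{cam}0.png");s=5
    big=cv2.resize(im[v0:v1,u0:u1],None,fx=s,fy=s,interpolation=cv2.INTER_CUBIC)
    def poly(pts,z,col):
        q=np.array([(proj(cam,[*(c+R@np.array(p)),z])-[u0,v0]+.5)*s for p in pts],np.int32)
        cv2.polylines(big,[q],True,col,1)
    poly([(-.07,-.095),(.07,-.095),(.07,.095),(-.07,.095)],.08,(0,0,255))
    poly([(-.042,.05),(-.018,.05),(-.018,.06),(-.042,.06)],.08,(0,255,0))
    poly([(-.059,-.085),(.059,-.085),(.059,.025),(-.059,.025)],.08,(255,255,0))
    poly([(.027,.03),(.049,.03),(.049,.08),(.027,.08)],.09,(0,255,255))
    cv2.imwrite(f"pics/ov_{cam}.png",big)
cam="top";im=cv2.imread("pics/top0.png");u0,v0=180,215;s=8
big=cv2.resize(im[v0:v0+70,u0:u0+80],None,fx=s,fy=s,interpolation=cv2.INTER_CUBIC)
c=np.array([.540,.2262])
for ang,z,w,h,col in[(-22,.055,.075,.06,(0,0,255)),(-22,.169,.054,.014,(0,255,0)),(-22,.055,.01,.01,(0,255,255))]:
    a=np.deg2rad(ang);R=np.array([[np.cos(a),-np.sin(a)],[np.sin(a),np.cos(a)]])
    q=np.array([(proj(cam,[*(c+R@np.array([x*w/2,y*h/2])),z])-[u0,v0]+.5)*s for x,y in((-1,-1),(1,-1),(1,1),(-1,1))],np.int32)
    cv2.polylines(big,[q],True,col,1)
cv2.imwrite("pics/ov_k.png",big)
```

```text
(no output)
```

View pics/ov_top.png

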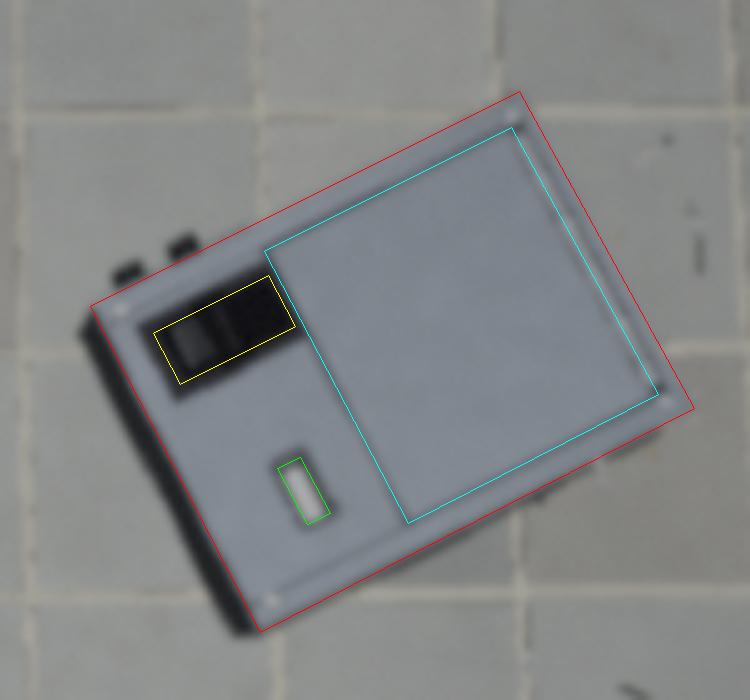

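View pics/ov_scene.png

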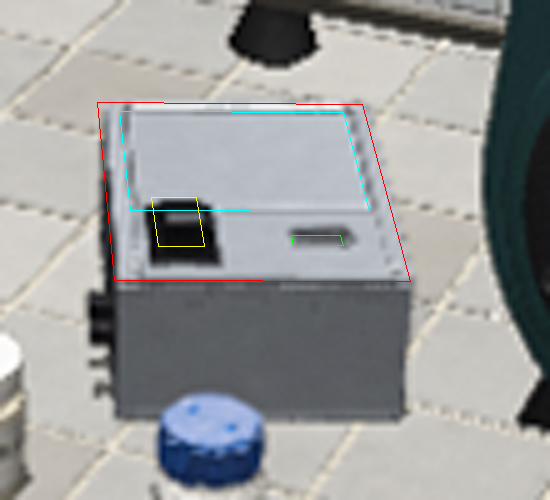

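View pics/ov_k.png

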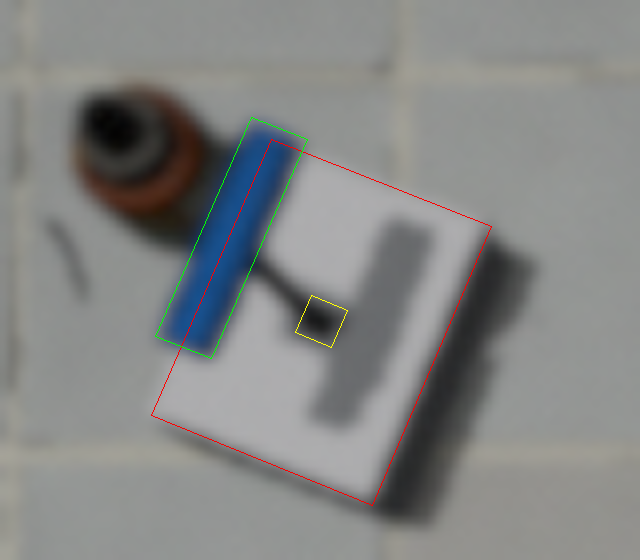

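The overlays fit: the slot outline sits on the light slot at top px (431,297), the rocker is at (408,261), and the stand hole and the blue handle match too. I'll go to the rocker with the jaws shut.

jog_arm(motion=[[[0.3, -0.5, 0], [0, 0, 0.5], 1], [[0.55, -0.94, 0], [0, 0, 1], 1], [[0.55, -0.94, 0], [0, 0, 1], 1], [[0.55, -0.94, 0], [0, 0, 1], 1], [[0.55, -0.94, 0], [0, 0, 1], 1], [[0.55, -0.94, 0], [0, 0, 1], 1], [[0.55, -0.94, 0], [0, 0, 1], 1], [[0.55, -0.94, 0], [0, 0, 1], 1], [[0.55, -0.94, 0], [0, 0, 0.4], 1], [[0.55, -0.94, 0], [0, 0, 0], 1], [[0.55, -0.94, 0], [0, 0, 0], 1], [[0.55, -0.94, 0], [0, 0, 0], 1], [[0.55, -0.94, 0], [0, 0, 0], 1], [[0.55, -0.94, 0], [0, 0, 0], 1], [[0.55, -0.94, 0], [0, 0, 0], 1], [[0.55, -0.94, 0], [0, 0, 0], 1], [[0.55, -0.94, 0], [0, 0, 0], 1], [[0.55, -0.94, 0], [0, 0, 0], 1], [[0.55, -0.94, 0], [0, 0, 0], 1], [[0, 0, 0], [0, 0, 0], 1]], force=40)

```text
t: 3.3
tcp_pos: [0.4298, -0.0146, 0.231]
tool_rot: [-1.497, 1.57, -1.045]
force: [0.2, -0.6, -1.2]
grip_width: -0.004
```

jog_arm(motion=[[[0.48, -0.81, -0.7], [0, 0, 0], 1], [[0.48, -0.81, -0.7], [0, 0, 0], 1], [[0.48, -0.81, -0.7], [0, 0, 0], 1], [[0.48, -0.81, -0.7], [0, 0, 0], 1], [[0.48, -0.81, -0.7], [0, 0, 0], 1], [[0, 0, 0], [0, 0, 0], 1], [[0, 0, 0], [0, 0, 0], 1]])

```text
t: 4.0
tcp_pos: [0.4997, -0.1331, 0.126]
tool_rot: [2.134, 1.569, 2.588]
force: [0.3, -0.3, 0.9]
grip_width: -0.003
```

Run:
```python
from h import *
im,d=get_image("scene");save("scene","s1",cv2.resize(im[150:320,300:500],None,fx=4,fy=4)[:600])
print(get_obs()["tcp_pos"],get_obs()["force"])
```

```text
[ 0.49979748 -0.13278857  0.12663573] [ 0.65045325  0.53877043 -0.05069355]
```

View pics/s1.png

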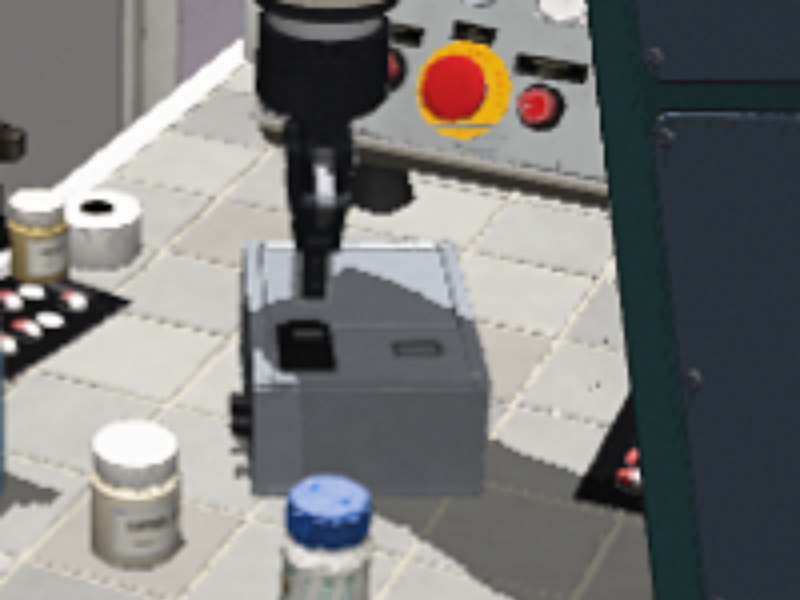

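jog_arm(motion=[[[0.07, -0.1, -0.4], [0, 0, 0], 1], [[0, 0, -0.4], [0, 0, 0], 1], [[0, 0, -0.15], [0, 0, 0], 1], [[0, 0, -0.15], [0, 0, 0], 1], [[0, 0, -0.13], [0, 0, 0], 1], [[0, 0, 0], [0, 0, 0], 1]])

```text
t: 4.65
tcp_pos: [0.5022, -0.1357, 0.0898]
tool_rot: [-0.43, 1.57, 0.026]
force: [-0.3, 3.2, 4.8]
grip_width: -0.0
```

Run:
```python
from h import *
print(get_obs()["tcp_pos"],get_obs()["force"])
```

```text
[ 0.50224354 -0.13570292  0.08978421] [-0.28813     3.16688208  4.75152825]
```

jog_arm(motion=[[[0, 0, -0.06], [0, 0, 0], 1], [[0, 0, 0], [0, 0, 0], 1]])

```text
t: 4.85
tcp_pos: [0.5025, -0.1358, 0.089]
tool_rot: [-0.486, 1.569, -0.031]
force: [-6.2, 6.9, 26.7]
grip_width: 0.002
```

jog_arm(motion=[[[0, 0, 0.6], [0, 0, 0], 1], [[0, 0, 0.9], [0, 0, 0], 1], [[-0.3, 0.9, 0.9], [0, 0, 0], 0], [[-0.3, 0.9, 0.9], [0, 0, -1], 0], [[-0.3, 0.9, 0.9], [0, 0, -1], 0], [[-0.3, 0.9, 0.2], [0, 0, -1], 0], [[-0.3, 0.9, 0], [0, 0, -1], 0]])

```text
t: 5.55
tcp_pos: [0.4573, -0.0004, 0.2208]
tool_rot: [-0.314, 1.568, -0.211]
force: [0.7, -0.4, -0.7]
grip_width: 0.848
```

Run:
```python
from h import *
im,d=get_image("scene");save("scene","s2",cv2.resize(im[180:300,320:480],None,fx=5,fy=5))
im,d2=get_image("top");save("top","t2",cv2.resize(im[200:320,370:530],None,fx=5,fy=5))
a=np.deg2rad(26.2);c=np.array([.5009,-.2200]);R=np.array([[np.cos(a),-np.sin(a)],[np.sin(a),np.cos(a)]])
for cam,dd in(("scene",d),("top",d2)):
  P=cloud(cam,dd).reshape(-1,3);L=(P[:,:2]-c)@R
  for y in range(30,85,5):
    m=(abs(L[:,0]-.038)<.009)&(abs(L[:,1]-y/1000)<.003)&(P[:,2]>.06)&(P[:,2]<.13)
    print(cam,y,m.sum(),np.median(P[m,2]) if m.any() else None)
print(get_obs()["tcp_pos"])
```

```text
scene 30 4 0.09923838502995758
scene 35 9 0.09964794517559317
scene 40 13 0.09930990698070596
scene 45 12 0.09754380772163501
scene 50 14 0.09600365013688106
scene 55 11 0.09305985978192954
scene 60 13 0.09331804997803217
scene 65 15 0.0930563970678292
scene 70 12 0.08983661099332763
scene 75 19 0.08718532305352644
scene 80 27 0.08481447827212718
top 30 10 0.10018102659590011
top 35 33 0.09991007208180003
top 40 29 0.09842107696982483
top 45 36 0.09558682270274099
top 50 30 0.09472594889535757
top 55 30 0.0940505103646383
top 60 29 0.09158256310723911
top 65 30 0.09081268597346115
top 70 32 0.09000666390017731
top 75 32 0.08836345730754358
top 80 38 0.08383722594804155
[0.45608756 0.00096009 0.22002353]
```

View pics/s2.png

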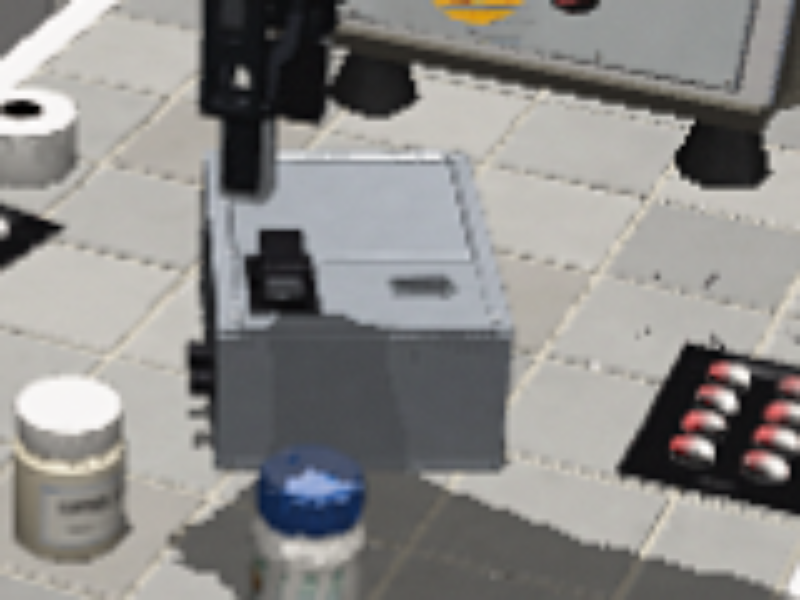

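View pics/t2.png

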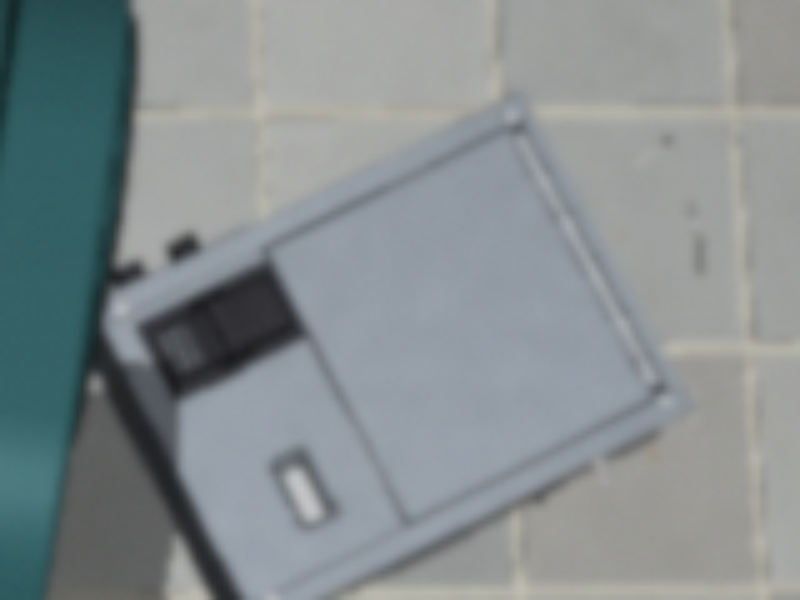

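The rocker is off: its outer end is about 88 mm high and its inner end about 99 mm. The cover is still shut. Next I'll go over the key.

jog_arm(motion=[[[0, 0.75, 0], [0, 0, -1], 0], [[0.1, 0.95, 0], [0, 0, -1], 0], [[0.3, 0.95, 0], [0, 0, -1], 0], [[0.4, 0.95, 0], [0, 0, -1], 0], [[0.5, 0.95, 0], [0, 0, -1], 0], [[0.5, 0.95, 0], [0, 0, -0.55], 0], [[0.5, 0.95, 0], [0, 0, 0], 0], [[0.48, 0.95, 0], [0, 0, 0], 0], [[0, 0, 0], [0, 0, 0], 0], [[0, 0, 0], [0, 0, 0], 0]])

```text
t: 6.65
tcp_pos: [0.5407, 0.2206, 0.219]
tool_rot: [-2.212, 1.57, -2.589]
force: [-1.2, -0.5, 0.1]
grip_width: 1.001
```

Run:
```python
from h import *
o=get_obs();r=o["tool_rot"];print(o["tcp_pos"],r,np.rad2deg(r[2]-r[0]),o["force"],o["grip_width"])
im,d=get_image("scene")
import numpy as np
P=cloud("scene",d)
# handle: blue pixels
hsv=cv2.cvtColor(im,cv2.COLOR_RGB2HSV)
m=(hsv[...,0]>100)&(hsv[...,0]<125)&(hsv[...,1]>130)&(P[...,2]>.145)&(P[...,2]<.18)&(P[...,1]>.15)&(P[...,1]<.3)&(P[...,0]<.65)
print(m.sum(),P[m].mean(0),P[m].max(0),P[m].min(0))
v,u=np.nonzero(m);print(u.mean(),v.mean(),at_z("scene",u.mean(),v.mean(),.164),proj("scene",[.5397,.2262,.162]),proj("scene",[.54,.2262,.055]))
save("scene","s3",cv2.resize(im[180:400,180:400],None,fx=2.7,fy=2.7))
```

```text
[0.54072578 0.22057506 0.21895857] [-2.21190313  1.5699787  -2.58893953] -21.602594454113344 [-1.15200079 -0.52896646  0.07481822] 1.0011326508208056
153 [0.53544503 0.23092218 0.16687799] [0.56171653 0.24500669 0.1719469 ] [0.51170428 0.2128848  0.15907305]
285.16339869281046 282.7516339869281 [0.53759511 0.22720532 0.164     ] [284.4897794 283.1068015] [286.15129489 328.83203393]
```

View pics/s3.png

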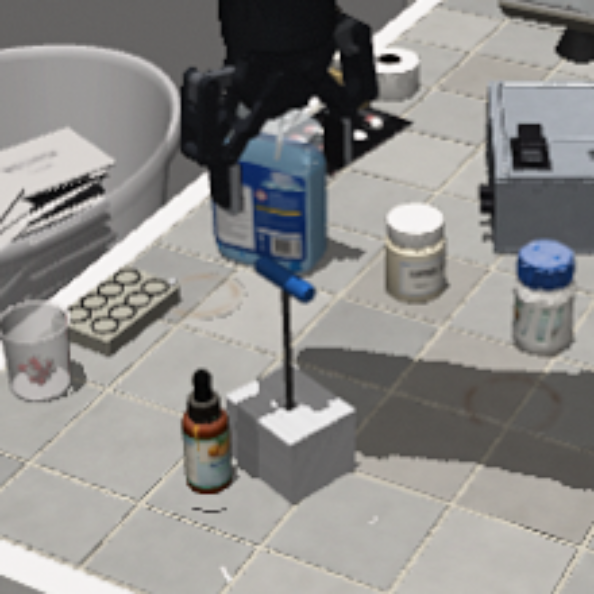

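jog_arm(motion=[[[-0.05, 0.19, -0.6], [0, 0, 0], 0], [[0, 0, -0.7], [0, 0, 0], 0], [[0, 0, -0.7], [0, 0, 0], 0], [[0, 0, -0.53], [0, 0, 0], 0], [[0, 0, 0], [0, 0, 0], 0], [[0, 0, 0], [0, 0, 0], 0.6], [[0, 0, 0], [0, 0, 0], 0.75], [[0, 0, 0], [0, 0, 0], 1], [[0, 0, 0], [0, 0, 0], 1], [[0, 0, 0], [0, 0, 0], 1]], force=60)

```text
t: 7.7
tcp_pos: [0.5393, 0.2262, 0.144]
tool_rot: [0.552, 1.57, 0.174]
force: [0.1, -0.3, 7.9]
grip_width: 0.152
```

jog_arm(motion=[[[0, 0, 0.3], [0, 0, 0], 1], [[0, 0, 0.7], [0, 0, 0], 1], [[0, 0, 0.7], [0, 0, 0], 1], [[0, 0, 0.8], [0, 0, 0], 1], [[0, 0, 0.9], [0, 0, 0], 1], [[0, 0, 0.8], [0, 0, 0], 1], [[0, 0, 0], [0, 0, 0], 1], [[0, 0, 0], [0, 0, 0], 1]])

```text
t: 8.5
tcp_pos: [0.5393, 0.2263, 0.27]
tool_rot: [0.594, 1.57, 0.215]
force: [0.5, -0.4, -0.2]
grip_width: 0.145
```

Run:
```python
from h import *
o=get_obs();p=o["tcp_pos"];print(p,o["force"])
im,d=get_image("scene");save("scene","s4",cv2.resize(im[150:350,180:380],None,fx=3,fy=3))
print(proj("scene",p-[0,0,.137]),mark_of("key_tip","scene"),mark_of("key_handle","scene"),proj("scene",p+[0,0,.019]))
im,d=get_image("top");save("top","t4",im)
```

```text
[0.53927399 0.22625227 0.26999285] [ 0.45788035 -0.38157507 -0.20563111]
[285.170874   296.02632144] [{'pixel': [282.9, 298.8], 'score': 0.52}] [{'pixel': [403.8, 236.4], 'score': 0.52}, {'pixel': [286.3, 225.1], 'score': 0.51}] [282.37549512 222.73404996]
```

View pics/s4.png

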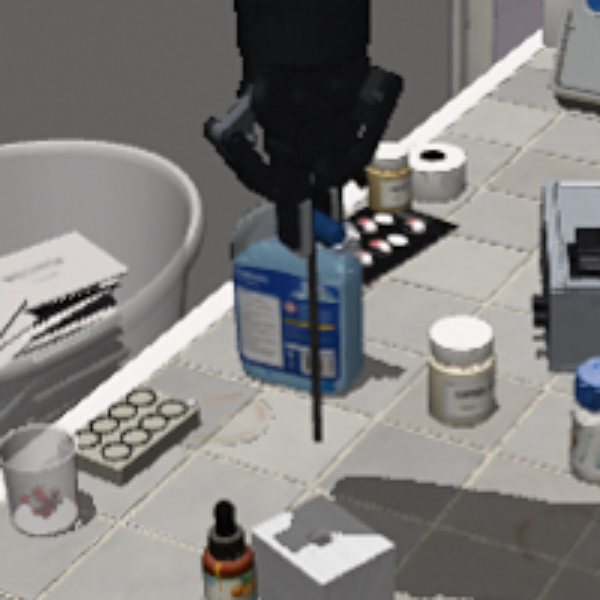

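jog_arm(motion=[[[-0.3, -0.3, 0], [0, 0, 0], 1], [[-0.5, -0.6, 0], [0, 0, 0], 1], [[-0.5, -0.9, 0], [0, 0, 0], 1], [[-0.5, -0.95, 0], [0, 0, 0], 1], [[-0.4, -0.95, 0], [0, 0, 0], 1], [[-0.3, -0.95, 0], [0, 0, 0], 1], [[-0.2, -0.95, 0], [0, 0, 0], 1], [[-0.1, -0.95, 0], [0, 0, 0], 1], [[-0.1, -0.95, 0], [0, 0, 0], 1], [[-0.05, -0.95, 0], [0, 0, 0], 1], [[-0.03, -0.95, 0], [0, 0, 0], 1], [[0, -0.95, 0], [0, 0, 0], 1], [[0, -0.95, 0], [0, 0, 0], 1], [[0, -0.95, 0], [0, 0, 0], 1], [[0, -0.9, 0], [0, 0, 0], 1], [[0, -0.52, 0], [0, 0, 0], 1], [[0, 0, 0], [0, 0, 0], 1], [[0, 0, 0], [0, 0, 0], 1], [[0, 0, 0], [0, 0, 0], 1]])

```text
t: 10.6
tcp_pos: [0.4497, -0.183, 0.2697]
tool_rot: [2.269, 1.571, 1.891]
force: [0.3, 0.1, -1.1]
grip_width: 0.145
```

Run:
```python
from h import *
o=get_obs();p=o["tcp_pos"];r=o["tool_rot"];print(p,np.rad2deg(r[2]-r[0]),o["force"])
im,d=get_image("scene")
s=6;u0,v0=345,190
print(proj("scene",p-[0,0,.137]),[m for m in mark_of("key_tip","scene")])
print(proj("scene",[.4497,-.1839,.08]),mark_of("slot","scene"))
b=cv2.resize(im[v0:v0+100,u0:u0+110],None,fx=s,fy=s,interpolation=cv2.INTER_CUBIC)
save("scene","s5",b)
```

```text
[ 0.44971943 -0.18297609  0.26967645] -21.657525129976115 [ 0.32637487  0.06634931 -1.0710826 ]
[404.26869217 218.32001071] [{'pixel': [403.8, 219.7], 'score': 0.68}]
[402.95977019 237.5913097 ] [{'pixel': [403.2, 238.6], 'score': 0.94}, {'pixel': [405.5, 189.2], 'score': 0.46}]
```

View pics/s5.png

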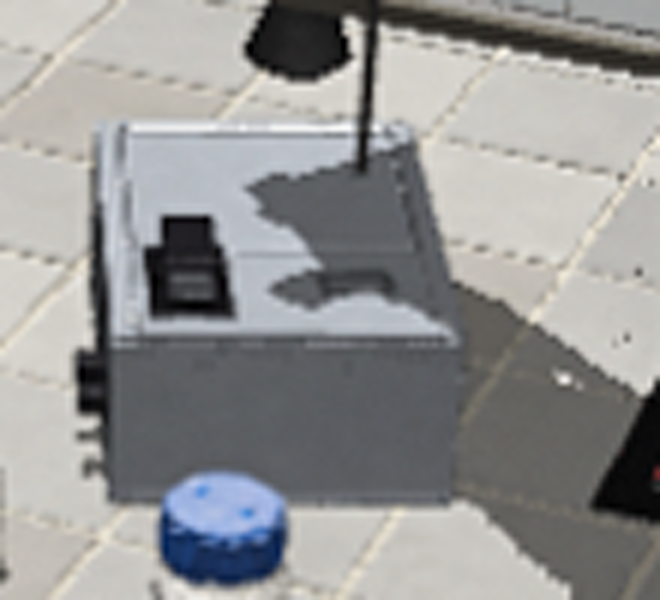

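jog_arm(motion=[[[0, -0.03, -0.5], [0, 0, 0], 1], [[0, 0, -0.5], [0, 0, 0], 1], [[0, 0, -0.45], [0, 0, 0], 1], [[0, 0, 0], [0, 0, 0], 1], [[0, 0, 0], [0, 0, 0], 1]])

```text
t: 11.25
tcp_pos: [0.4498, -0.1845, 0.2266]
tool_rot: [-0.233, 1.571, -0.611]
force: [0.3, -0.1, 0.4]
grip_width: 0.14
```

Run:
```python
from h import *
o=get_obs();p=o["tcp_pos"];print(p,o["force"])
im,d=get_image("scene")
s=10;u0,v0=370,210
print(proj("scene",p-[0,0,.137]),[m for m in mark_of("key_tip","scene")])
b=cv2.resize(im[v0:v0+50,u0:u0+60],None,fx=s,fy=s,interpolation=cv2.INTER_CUBIC)
save("scene","s6",b)
```

```text
[ 0.44978692 -0.18451879  0.22664514] [ 0.3168791  -0.06626684  0.43409556]
[403.27659007 233.96919502] [{'pixel': [284.1, 275.2], 'score': 0.72}, {'pixel': [402.6, 234.7], 'score': 0.47}]
```

View pics/s6.png

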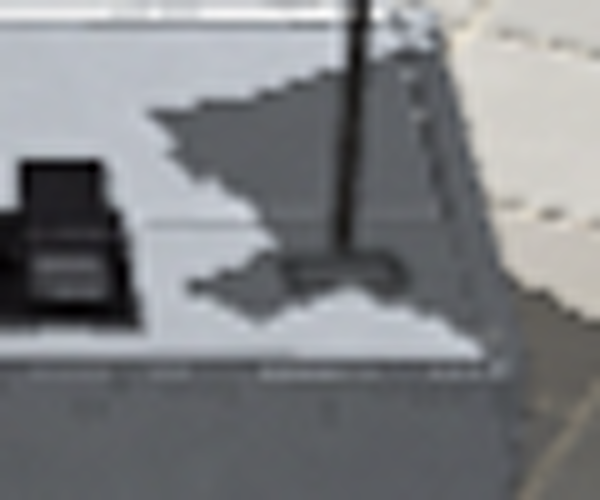

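Run:
```python
from h import *
a=np.deg2rad(26.2);R=np.array([[np.cos(a),-np.sin(a)],[np.sin(a),np.cos(a)]])
g=cv2.cvtColor(cv2.imread("pics/top0.png"),cv2.COLOR_BGR2GRAY).astype(float)
# rectify the strip in box frame, z=.08
c=np.array([.5009,-.2200]);
xs=np.arange(-75,76,.5);ys=np.arange(-100,101,.5)
mx=np.zeros((len(ys),len(xs)),np.float32);my=mx.copy()
for i,y in enumerate(ys):
    for j,x in enumerate(xs):
        mx[i,j],my[i,j]=proj("top",[*(c+R@np.array([x,y])/1000),.08])
r=cv2.remap(g.astype(np.float32),mx,my,cv2.INTER_CUBIC)
cv2.imwrite("pics/rect.png",r[::-1])
# profile across slot in y, averaged x -36..-24 ; along x averaged y 52..58
ix=(xs>-36)&(xs<-24);iy=(ys>35)&(ys<75)
print([(y,int(v)) for y,v in zip(ys[iy],r[iy][:,ix].mean(1))][::2])
ix2=(xs>-55)&(xs<-8);iy2=(ys>53)&(ys<57)
print([(x,int(v)) for x,v in zip(xs[ix2],r[iy2][:,ix2].mean(0))][::2])
ix=(xs>-20)&(xs<20);iy=(ys>18)&(ys<34)
print("gap",[(y,int(v)) for y,v in zip(ys[iy],r[iy][:,ix].mean(1))])
iy=(ys>88);print("edge",[(y,int(v)) for y,v in zip(ys[iy],r[iy][:,ix].mean(1))])
iy=(ys<-80);print("edge",[(y,int(v)) for y,v in zip(ys[iy],r[iy][:,ix].mean(1))])
```

```text
Traceback (most recent call last):
  File "h.py", line 15, in proj
    c=camera_info(cam);K=np.array(c["K"]);T=np.array(c["cam_to_world"])
ValueError: time passes only in moves, steps and waits
```

```bash
sed -i 's/^import numpy as np, cv2/import numpy as np, cv2\nimport functools\ncamera_info=functools.lru_cache(None)(camera_info)/' h.py
python3 - <<'E'
from h import *
print(get_obs()["t"])
a=np.deg2rad(26.2);R=np.array([[np.cos(a),-np.sin(a)],[np.sin(a),np.cos(a)]])
g=cv2.cvtColor(cv2.imread("pics/top0.png"),cv2.COLOR_BGR2GRAY).astype(float)
c=np.array([.5009,-.2200]);
xs=np.arange(-75,76,.5);ys=np.arange(-100,101,.5)
mx=np.zeros((len(ys),len(xs)),np.float32);my=mx.copy()
for i,y in enumerate(ys):
    for j,x in enumerate(xs):
        mx[i,j],my[i,j]=proj("top",[*(c+R@np.array([x,y])/1000),.08])
r=cv2.remap(g.astype(np.float32),mx,my,cv2.INTER_CUBIC)
cv2.imwrite("pics/rect.png",r[::-1])
def pr(n,iy,ix,ax,c0):
    v=r[iy][:,ix].mean(ax);print(n," ".join(f"{q:g}:{int(w)}" for q,w in zip(c0,v)))
ix=(xs>-36)&(xs<-24);iy=(ys>38)&(ys<72);pr("slot y",iy,ix,1,ys[iy])
ix2=(xs>-52)&(xs<-8);iy2=(ys>53)&(ys<57);pr("slot x",iy2,ix2,0,xs[ix2])
ix=(xs>-20)&(xs<20)
for n,iy in(("gap",(ys>18)&(ys<34)),("e+",ys>88),("e-",ys<-80)):pr(n,iy,ix,1,ys[iy])
E
```

```text
11.35
slot y 38.5:135 39:135 39.5:135 40:135 40.5:135 41:135 41.5:135 42:135 42.5:135 43:134 43.5:134 44:132 44.5:130 45:127 45.5:123 46:118 46.5:112 47:106 47.5:100 48:95 48.5:91 49:89 49.5:91 50:95 50.5:102 51:110 51.5:120 52:130 52.5:139 53:147 53.5:154 54:160 54.5:164 55:167 55.5:168 56:168 56.5:167 57:165 57.5:162 58:158 58.5:152 59:144 59.5:137 60:128 60.5:120 61:114 61.5:110 62:109 62.5:109 63:112 63.5:116 64:121 64.5:125 65:128 65.5:131 66:133 66.5:135 67:136 67.5:137 68:137 68.5:137 69:137 69.5:138 70:138 70.5:138 71:138 71.5:138
slot x -51.5:134 -51:134 -50.5:134 -50:134 -49.5:134 -49:134 -48.5:134 -48:133 -47.5:132 -47:130 -46.5:128 -46:125 -45.5:121 -45:117 -44.5:114 -44:112 -43.5:112 -43:115 -42.5:121 -42:127 -41.5:134 -41:141 -40.5:147 -40:152 -39.5:156 -39:159 -38.5:161 -38:162 -37.5:162 -37:163 -36.5:163 -36:163 -35.5:163 -35:163 -34.5:164 -34:164 -33.5:164 -33:164 -32.5:164 -32:164 -31.5:164 -31:164 -30.5:164 -30:165 -29.5:165 -29:165 -28.5:165 -28:164 -27.5:164 -27:163 -26.5:163 -26:163 -25.5:164 -25:164 -24.5:163 -24:162 -23.5:160 -23:157 -22.5:153 -22:147 -21.5:13
[... 453 characters left out ...]
 32.5:134 33:134 33.5:134
e+ 88.5:136 89:136 89.5:136 90:136 90.5:135 91:134 91.5:133 92:130 92.5:126 93:121 93.5:114 94:106 94.5:97 95:87 95.5:77 96:67 96.5:58 97:50 97.5:44 98:40 98.5:37 99:35 99.5:35 100:35 100.5:35
e- -100:136 -99.5:136 -99:136 -98.5:135 -98:135 -97.5:135 -97:134 -96.5:134 -96:133 -95.5:132 -95:131 -94.5:131 -94:130 -93.5:129 -93:127 -92.5:126 -92:124 -91.5:121 -91:119 -90.5:117 -90:115 -89.5:115 -89:117 -88.5:120 -88:124 -87.5:129 -87:133 -86.5:136 -86:138 -85.5:138 -85:136 -84.5:133 -84:130 -83.5:126 -83:123 -82.5:121 -82:121 -81.5:121 -81:122 -80.5:124[ WARN:0@3.472] global loadsave.cpp:1063 imwrite_ Unsupported depth image for selected encoder is fallbacked to CV_8U.
```

View pics/rect.png

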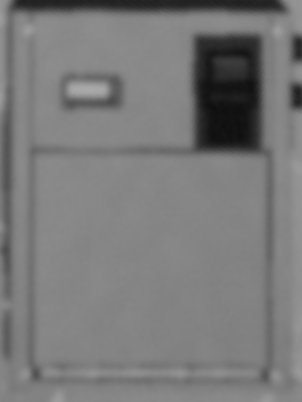

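jog_arm(motion=[[[0, 0, -0.2], [0, 0, 0], 1], [[0, 0, -0.15], [0, 0, 0], 1], [[0, 0, -0.1], [0, 0, 0], 1], [[0, 0, -0.1], [0, 0, 0], 1], [[0, 0, 0], [0, 0, 0], 1]])

```text
t: 11.85
tcp_pos: [0.4496, -0.1847, 0.2093]
tool_rot: [3.016, 1.57, 2.637]
force: [0.5, -0.6, -0.9]
grip_width: 0.149
```

The tip is about 7 mm below the top face with no force on it, so it is in the slot. I'll push the catch.

jog_arm(motion=[[[0, 0, -0.4], [0, 0, 0], 1], [[0, 0, -0.4], [0, 0, 0], 1], [[0, 0, -0.2], [0, 0, 0], 1], [[0, 0, -0.1], [0, 0, 0], 1], [[0, 0, -0.1], [0, 0, 0], 1], [[0, 0, 0], [0, 0, 0], 1]])

```text
t: 12.45
tcp_pos: [0.4498, -0.1848, 0.1738]
tool_rot: [0.052, 1.571, -0.327]
force: [-0.6, 0.5, 1.9]
grip_width: 0.144
```

jog_arm(motion=[[[0, 0, -0.05], [0, 0, 0], 1], [[0, 0, -0.05], [0, 0, 0], 1], [[0, 0, -0.03], [0, 0, 0], 1], [[0, 0, 0], [0, 0, 0], 1], [[0, 0, 0], [0, 0, 0], 1], [[0, 0, 0], [0, 0, 0], 1]])

```text
t: 13.05
tcp_pos: [0.4498, -0.1848, 0.1698]
tool_rot: [-0.462, 1.571, -0.841]
force: [-0.6, 0.4, 3.4]
grip_width: 0.146
```

Run:
```python
from h import *
o=get_obs();print(o["tcp_pos"],o["force"],o["t"])
im,d=get_image("scene");save("scene","s7",cv2.resize(im[140:300,320:480],None,fx=3.7,fy=3.7))
```

```text
[ 0.44977614 -0.18482414  0.16983556] [-0.64652484  0.36260364  3.41206392] 13.05
```

View pics/s7.png

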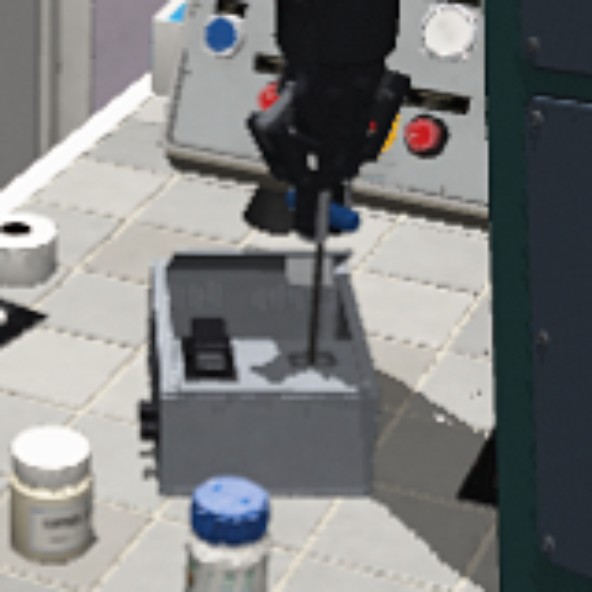

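jog_arm(motion=[[[0, 0, 0], [0, 0, 0], 1], [[0, 0, 0], [0, 0, 0], 1], [[0, 0, 0], [0, 0, 0], 1], [[0, 0, 0], [0, 0, 0], 1], [[0, 0, 0], [0, 0, 0], 1], [[0, 0, 0], [0, 0, 0], 1], [[0, 0, 0], [0, 0, 0], 1]])

```text
t: 13.8
tcp_pos: [0.4498, -0.1848, 0.1698]
tool_rot: [-1.035, 1.571, -1.414]
force: [-0.7, 0.7, 3.6]
grip_width: 0.145
```

Run:
```python
from h import *
im,d=get_image("top");save("top","t8",im[100:400,250:600])
im,d=get_image("scene");save("scene","s8",cv2.resize(im[140:300,320:480],None,fx=3.7,fy=3.7))
P=cloud("scene",d);m=(P[...,0]>.5)&(P[...,0]<.62)&(P[...,1]<-.2)&(P[...,1]>-.34)&(P[...,2]>.1)&(P[...,2]<.17)
print(m.sum(),P[m].max(0))
```

```text
292 [ 0.57332584 -0.20030184  0.15826975]
```

View pics/s8.png

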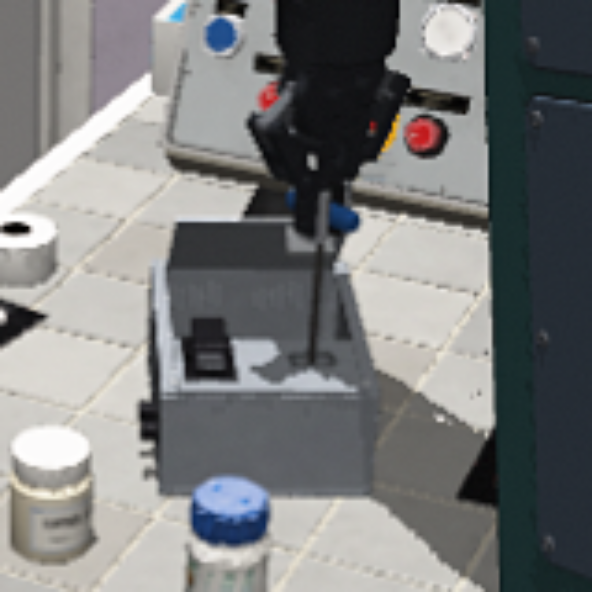

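View pics/t8.png

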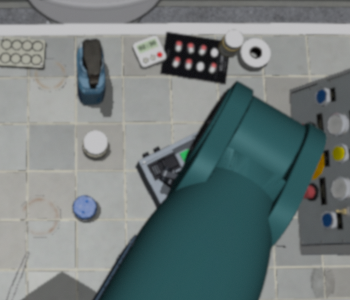

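The cover is fully open, with its free edge at about 158 mm. I'll withdraw the key straight up and carry it back.

jog_arm(motion=[[[0, 0, 0.3], [0, 0, 0], 1], [[0, 0, 0.6], [0, 0, 0], 1], [[0, 0, 0.7], [0, 0, 0], 1], [[0, 0, 0.7], [0, 0, 0], 1], [[0, 0, 0.7], [0, 0, 0], 1], [[0, 0, 0.5], [0, 0, 0], 1], [[0, 0, 0], [0, 0, 0], 1]])

```text
t: 14.6
tcp_pos: [0.4503, -0.1851, 0.2766]
tool_rot: [-0.165, 1.568, -0.544]
force: [0.4, 0.3, -0.7]
grip_width: 0.15
```

jog_arm(motion=[[[0, 0.5, 0], [0, 0, 0], 1], [[0, 0.9, 0], [0, 0, 0], 1], [[0, 0.95, 0], [0, 0, 0], 1], [[0, 0.95, 0], [0, 0, 0], 1], [[0, 0.95, 0], [0, 0, 0], 1], [[0.03, 0.95, 0], [0, 0, 0], 1], [[0.05, 0.95, 0], [0, 0, 0], 1], [[0.1, 0.95, 0], [0, 0, 0], 1], [[0.1, 0.95, 0], [0, 0, 0], 1], [[0.2, 0.95, 0], [0, 0, 0], 1], [[0.3, 0.95, 0], [0, 0, 0], 1], [[0.4, 0.95, 0], [0, 0, 0], 1], [[0.5, 0.95, 0], [0, 0, 0], 1], [[0.5, 0.9, 0], [0, 0, 0], 1], [[0.5, 0.6, 0], [0, 0, 0], 1], [[0.3, 0.36, 0], [0, 0, 0], 1], [[0, 0, 0], [0, 0, 0], 1], [[0, 0, 0], [0, 0, 0], 1], [[0, 0, 0], [0, 0, 0], 1]])

```text
t: 16.5
tcp_pos: [0.5384, 0.2261, 0.2746]
tool_rot: [-2.429, 1.57, -2.808]
force: [-1.2, 0.1, -0.7]
grip_width: 0.144
```

Run:
```python
from h import *
o=get_obs();p=o["tcp_pos"];print(p,o["force"])
im,d=get_image("scene");save("scene","s9",cv2.resize(im[200:380,200:380],None,fx=3.3,fy=3.3))
print(proj("scene",p-[0,0,.137]),mark_of("key_tip","scene"),mark_of("key_stand_hole0","scene"),proj("scene",[.5395,.2265,.055]))
```

```text
[0.53837934 0.22613504 0.27464672] [-1.15903929  0.06601805 -0.72252702]
[285.53384181 294.07730588] [{'pixel': [284.4, 297.8], 'score': 0.66}] [{'pixel': [287.2, 330.5], 'score': 0.64}] [286.29650916 328.98715876]
```

View pics/s9.png

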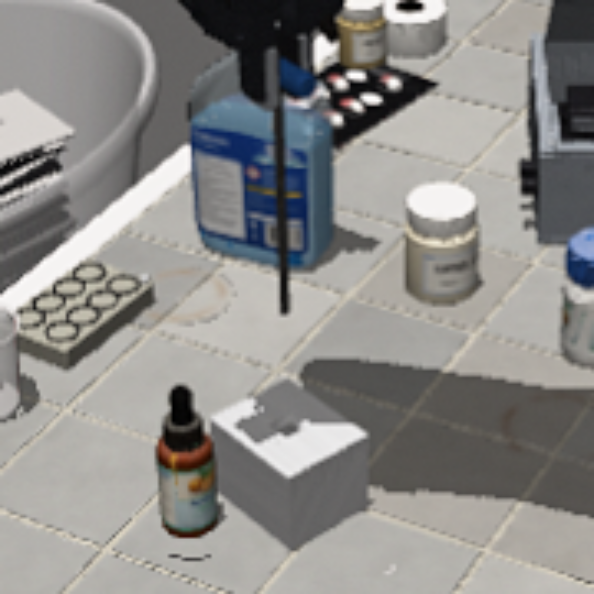

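jog_arm(motion=[[[0.03, 0, -0.4], [0, 0, 0], 1], [[0, 0, -0.8], [0, 0, 0], 1], [[0, 0, -0.7], [0, 0, 0], 1], [[0, 0, -0.4], [0, 0, 0], 1], [[0, 0, 0], [0, 0, 0], 1], [[0, 0, -0.2], [0, 0, 0], 1], [[0, 0, -0.2], [0, 0, 0], 1], [[0, 0, -0.2], [0, 0, 0], 1], [[0, 0, 0], [0, 0, 0], 1]])

```text
t: 17.55
tcp_pos: [0.5398, 0.2264, 0.1871]
tool_rot: [-2.496, 1.57, -2.875]
force: [-0.6, -0.5, 0.5]
grip_width: 0.15
```

jog_arm(motion=[[[0, 0, -0.3], [0, 0, 0], 1], [[0, 0, -0.4], [0, 0, 0], 1], [[0, 0, -0.4], [0, 0, 0], 1], [[0, 0, -0.2], [0, 0, 0], 1], [[0, 0, -0.07], [0, 0, 0], 1], [[0, 0, 0], [0, 0, 0], 1]])

```text
t: 18.15
tcp_pos: [0.54, 0.2265, 0.1464]
tool_rot: [-2.477, 1.57, -2.856]
force: [-0.0, 0.5, -0.3]
grip_width: 0.146
```

jog_arm(motion=[[[0, 0, -0.05], [0, 0, 0], 1], [[0, 0, 0], [0, 0, 0], 1], [[0, 0, 0], [0, 0, 0], 0.8], [[0, 0, 0], [0, 0, 0], 0.6], [[0, 0, 0], [0, 0, 0], 0.3], [[0, 0, 0], [0, 0, 0], 0], [[0, 0, 0], [0, 0, 0], 0], [[0, 0, 0.5], [0, 0, 0], 0], [[0, 0, 1], [0, 0, 0], 0], [[0, 0, 1], [0, 0, 0], 0], [[0, 0, 1], [0, 0, 0], 0], [[-0.6, 0, 0.6], [0, 0, 0], 0], [[-0.8, 0, 0], [0, 0, 0], 0], [[-0.8, 0, 0], [0, 0, 0], 0], [[-0.8, 0, 0], [0, 0, 0], 0], [[-0.8, 0, 0], [0, 0, 0], 0], [[-0.8, 0, 0], [0, 0, 0], 0], [[0, 0, 0], [0, 0, 0], 0], [[0, 0, 0], [0, 0, 0], 0]])

```text
t: 20.05
tcp_pos: [0.4021, 0.2266, 0.2685]
tool_rot: [0.623, 1.57, 0.245]
force: [-1.0, 0.1, -0.0]
grip_width: 1.0
```

Run:
```python
from h import *
o=get_obs();print(o["tcp_pos"],o["force"],o["t"],o["grip_width"])
im,d=get_image("scene");save("scene","s10",im)
P=cloud("scene",d)
hsv=cv2.cvtColor(im,cv2.COLOR_RGB2HSV)
m=(hsv[...,0]>100)&(hsv[...,0]<125)&(hsv[...,1]>130)&(P[...,2]>.12)&(P[...,2]<.2)&(P[...,1]>.15)&(P[...,1]<.3)&(P[...,0]<.65)
v,u=np.nonzero(m);print(m.sum(),u.mean(),v.mean(),at_z("scene",u.mean(),v.mean(),.164),P[m][:,2].max(),"before 285.2 282.8 zmax .172")
im,d=get_image("top");save("top","t10",im)
P=cloud("top",d);m=(P[...,2]>.15)&(P[...,2]<.2)&(P[...,1]>.17)&(P[...,1]<.28)&(P[...,0]>.49)&(P[...,0]<.59)
print(m.sum(),P[m].mean(0),P[m].max(0))
```

```text
[0.40214886 0.22657892 0.26852182] [-0.95334096  0.07264579 -0.0271977 ] 20.05 0.999755894363189
159 284.28930817610063 282.685534591195 [0.53916106 0.22774705 0.164     ] 0.17262403783499147 before 285.2 282.8 zmax .172
220 [0.54002557 0.22706866 0.16740779] [0.56682799 0.24179876 0.17335793]
```

View pics/s10.png

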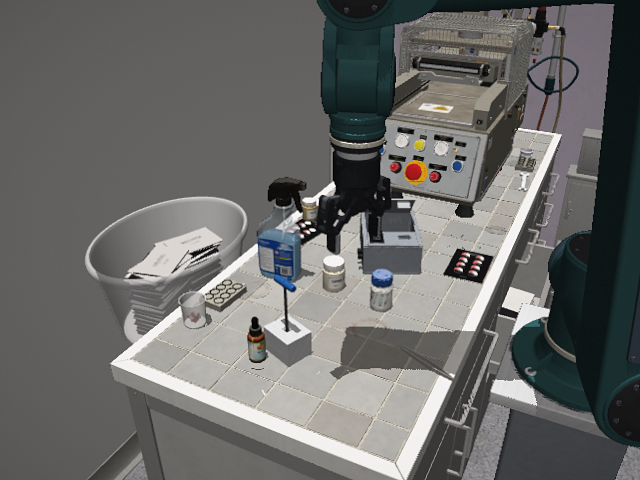

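View pics/t10.png

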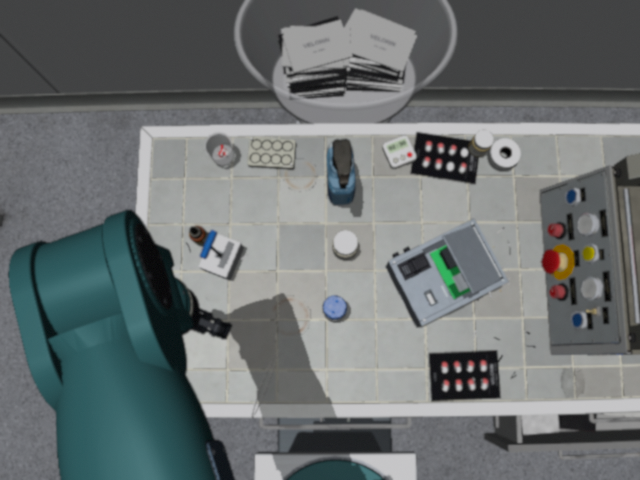

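The key stands in its stand at scene px (286,285) to (286,330), and its handle is at the starting height. The cover is open at top px (475,250). The spray bottle, white bottle, dropper and jar haven't moved. One last rocker check, then I'll hand in.

Run:
```python
from h import *
im,d=get_image("top")
a=np.deg2rad(26.2);c=np.array([.5009,-.2200]);R=np.array([[np.cos(a),-np.sin(a)],[np.sin(a),np.cos(a)]])
P=cloud("top",d).reshape(-1,3);L=(P[:,:2]-c)@R
z=[]
for y in(35,75):
    m=(abs(L[:,0]-.038)<.009)&(abs(L[:,1]-y/1000)<.003)&(P[:,2]>.06)&(P[:,2]<.13);z.append(np.median(P[m,2]))
m=(abs(L[:,0])<.05)&(abs(L[:,1]+.005)<.02);print(z,"cover edge z",P[m,2].max())
if z[0]>z[1]: print(sign_off())
```

```text
[np.float64(0.10015858535265143), np.float64(0.08842305331738765)] cover edge z 0.15918483754691048
the job is handed in; nothing more can be done
None
```

The job is done and handed in at about 20 s on the clock. I switched the rocker off and pressed the catch with the key through the slot. The cover sprang open, and the key went back into its stand.

My last checks, all from the camera images:
- **Rocker:** off, with its outer end at about 88 mm and its inner end at about 100 mm.
- **Cover:** fully open, with its free edge at about 159 mm.
- **Key:** upright in the hole, with the handle within about 2 mm of its starting place and the same height. The gripper is open and well clear.
- **Bottles and jar:** where they stood, judged by eye from the pictures; I did not measure them again.

- **Rocker force:** it took two presses; the second peaked at about 27 N, probably from the fingertips touching the bezel cheeks. That is under the 40 N limit.
- **Slot readings that disagreed:** the two cameras' first readings for the slot differed by about 10 mm. I aimed with the position fitted to the box outline, and the key went in without resistance.

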